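# Nip a repaired book in the slip-clutch book press

## Robot

A 6-joint arm with a two-finger parallel gripper is mounted at the origin on the work surface. World frame = base frame: x ahead of the robot, y to its left, z up, the work surface at z = 0. Lengths are in m, angles in rad, forces in N, time in s.
With the tool pointing down it reaches from about 0.3 to 0.775 m from the base axis. Payload 14.6 kg.
Tool frame: the origin (TCP) lies at the very end of the fingers, on their centre line; the grasp point (between the pads) lies 19 mm behind it; z points along the fingers, y is the line along which they close (so a half turn about z gives the same grasp; the last joint's range is limited). The gripper opens to 94 mm and grips with 3 to 60 N. Pads are 16 mm wide; open, the fingers measure 119 mm over their backs; the gripper's body (75 mm by 177 mm) begins 78 mm behind the grasp point.
Start: joints at [1.136, 0.3, 1.521, -0, 1.321, -0.067], TCP at [0.198, 0.513, 0.205] pointing down, gripper open.
Joint ranges: [-3.03, 3.03], [-0.79, 2.21], [0.23, 2.52], [-1.04, 4.18], [0, 3.07], [-2.55, 2.55]. Speed limits (rad/s): [2.22, 2.22, 2.57, 3.14, 3.14, 3.14].

## Interface

Orientations are given as [roll, pitch, yaw] about the fixed x, y, z axes, in that order (R = Rz(yaw) Ry(pitch) Rx(roll)).
In Python, from station import ctrl, camera, camera_info, finder gives the robot as it stands.
- The arm moves only by the tool carry_out, never from a script. Its argument "motion" is a list of rows, each a list of 2 entries, a list of its own where there are three numbers: the shift along the tool's x, y, z as a fraction of full scale, then the turn about the tool's z as a fraction of full scale. A call has 1 to 12 rows; each row is the pose to reach, as a shift and turn from the pose commanded when the call began, along the tool's axes at that moment, turning the shorter way round; what a row does not reach only later rows make up. Full scale, the value 1, is 200 mm for a shift and 360 degrees for a turn. A row lasts 1/10 s, in which the tool goes at most 50 mm and 8.59 degrees, less where a joint would pass 70% of its speed; a pose out of reach is approached as far as the arm can. A call with a number of a shift or a turn outside -1 to 1 is refused whole. A call with a gripper value outside its range is refused whole. "hand" is the closure, from -1 (fully open) to 1 (shut), set as the call begins (left out, the last holds). The fingers move at their own pace and stop on an object; "force" is the grip in N (left out, the last holds). Time passes only in rows, so rows that repeat a pose let the fingers close. It gives the time, the measured TCP pose, the force, the opening and the grip force at its end, in the units of the state.
- ctrl.get_obs(): the state, without advancing time (a new reading comes with each control period).
- camera(name): name is "scene" or "top" or "wrist"; returns (picture, depth): 420x560x3 uint8, blue, green, red; 420x560 float32, m along the optical axis (not along the pixel's ray), 0 where there is no reading.
- camera_info(name): a dict with "camera_matrix" (3x3 intrinsics, pixels), "dist_coeffs" ([k1, k2, p1, p2, k3] as OpenCV has them; the pictures are not rectified), "origin" and "attitude" of the camera in the world. Camera axes: x right, y down, z forward; pixel columns grow to the right and rows downward; lengths in m; the calibration is good to about 2 mm. A picture is of the moment at which its call begins: read the wrist's pose just before it. camera_info takes no time and is no camera call; for the wrist camera it gives the pose at the moment of the call.
- ctrl.hand_in(): hands the job in; it is judged then, once.
Trained networks look in the newest picture that a camera, given by its name, has taken for a name from the list of things; names that differ only in an ending like _2 or _b are one class to them, and where a whole thing is asked for, a point or a joint stands for the part that bears it (a point fixed in the world has none). Each returns a list of dicts, best first, with "conf" (0 to 1); they miss things now and then, are a little off and sometimes report something else, mostly with a low value. They report only what shows in the picture. A call takes as long as a camera call. They do not tell look-alikes from the thing itself.
- finder.boxes_of(camera, query): "location" ([column, row] in pixels, amid what is visible of it).
- finder.cut_out(camera, query): "mask" (420x560 bool, what is visible of it) and "location" ([column, row] in pixels, amid what is visible of it).
- finder.pinpoint(camera, query): "location" ([column, row] in pixels: a listed point, or the origin of a listed thing).
The state is a dict: "time_s": time; "qpos": joint angles; "joint_vel": joint speeds; "tau": joint torques, N m; "ee_pos": TCP position; "eef_rot": TCP orientation; "force": force on the tool from outside, world axes, zero at the start; "moment": the same for the moment, N m; "grip_width": finger opening in m; "grip_force": force on a finger pad.
Only numpy, scipy, OpenCV 4.12 (cv2) and the standard library are available. Lean on these libraries where they do the work, as an engineer would, in place of code of your own. Each camera call takes 0.05 s, during which the arm holds its last target. There are 200 camera calls.

## Task

The red book has a freshly glued joint and must be nipped in the book press: lift the knobbed weight off it and stand the weight on the bench beside the press board, then slide the book in so that it lies square and centred under the platen. Wind the press down clockwise by its bar handle and stop at the first slip of the clutch (at most an eighth of a turn of slip in all), so that the platen is left holding the book. Do not disturb the glue bottle, the brush pot, the tape roll or the stack of books.

Things in the scene. Friction and masses are not known exactly. Their poses are not given: they have to be found in the camera images.
- press: Fixed book press. Origin on the bench below the screw axis; +x from its open front (loading side) to its back, +y its left. White press board 18 mm thick, x -230 to +85, y -130 to +130 mm. Columns of diameter 22 at x 0, y -115 and +115. Blue crosshead beam over them, 50 (x) x 270 (y), z 120 to 155 mm
- platen: Blue pressing plate 110 (x) x 190 (y) x 16 mm, origin at the centre of its underside, on the screw axis, axes as the press. The screw moves it straight up and down, 20 mm a turn (3.18 mm per rad). Underside 82 mm above the bench when fully raised; starts up to 18 mm lower: the book slides under it freely, the weight on the book does not
- screw (a joint): Turn of the screw, rad; 0 fully raised (top stop), grows clockwise seen from above, which lowers platen, screw and handle together. Running drag 0.07 N m; stays where it is left. The yellow collar just under the handle's hub, diameter 34 mm, is part of the screw and has a black mark
- clutch (a joint): Slip of the handle on the screw, rad: 0 at the start (white mark on the hub over the black mark on the collar), grows when the handle turns clockwise while the screw stands still. It carries 0.24 N m either way, then slips at that torque and does not spring back. Handle angle = screw + slip
- handle_hub (a point): Centre of the handle: on the screw axis, 144 mm above the platen's underside. Level bar of diameter 12 mm, centred here, with balls of diameter 24 (one red, one black) 75 mm out; hub of diameter 32, reaching 14 mm up and down. At least 28 mm free under the bar. Can be pushed round with a fingertip beside the bar: 2 N at 42 mm from the axis, 6 N when it slips
- handle_red_end (a point): Centre of the red ball, 75 mm from the axis: with the hub it gives the direction of the bar
- book: Red hardback, 110 (x) x 176 (y) x 28 mm, lying on the front of the press board, spine (its -x side, gold band) towards the loading side; 0.3 to 0.55 kg. Origin at the centre of its underside. It belongs centred under the screw axis, its x along the press's x
- weight: Steel book weight standing on the book: a disc 56 mm in diameter and 34 mm high with a black cylindrical knob on top, 24 mm in diameter and 28 mm high (62 mm in all); 0.5 to 0.75 kg. Origin at the centre of its underside
- glue: White glue bottle with orange cap, 58 mm in diameter, 150 mm high, standing on the bench; origin at the centre of its underside. Bystander
- brushes: Blue pot with brushes in it, 74 mm in diameter, brush tips up to 215 mm high, standing on the bench; origin at the centre of its underside. Bystander
- tape: Roll of paper tape lying flat on the bench, 80 mm in diameter, 38 mm high; origin at the centre of its underside. Bystander
- stack: Stack of three finished books on the bench, 115 mm (x) x 170 mm (y), 74 mm high; origin at the centre of its underside. Bystander
Mind the look-alikes: they are no part of the job. There is more than one size of the book; the job needs the largest.

How it is judged:
On the way, in this order (a step that is already met when the one before it is completed fails the run):
1. the weight stands on the bench, off the book and off the press board, let go (height (world z) of weight below 0.006 m and angle between weight's own z axis and vertical below 0.1 rad and contact force between the fingers and weight below 0.1 N and linear speed of weight below 0.02 m/s), for 0.2 s.
2. the book lies under the platen, centred and square (x of book in the frame of press between -0.012 and 0.012 m and y of book in the frame of press between -0.014 and 0.014 m and angle between the x axis of book and the x axis of press, either way round below 0.12 rad and linear speed of book below 0.02 m/s), for 0.2 s.
3. the platen bears on the book and the clutch has slipped (value of joint clutch above 0.06 rad and contact force between platen and book above 10 N), for 0.05 s.
At the end, for the whole second after the job is handed in: The book lies under the platen, its centre within 12 mm (in and out) and 14 mm (sideways) of the screw axis and within 7 degrees of square; the platen bears on it with more than 10 N; the clutch has slipped, by 0.06 to 0.9 rad; the weight stands upright on the bench, off the press board (all of step 3 and value of joint clutch below 0.9 rad and x of book in the frame of press between -0.012 and 0.012 m and y of book in the frame of press between -0.014 and 0.014 m and angle between the x axis of book and the x axis of press, either way round below 0.12 rad and height (world z) of weight below 0.006 m and angle between weight's own z axis and vertical below 0.1 rad and linear speed of weight below 0.02 m/s and linear speed of book below 0.01 m/s); the robot touches nothing.
It fails at once if the handle was wound on past the first slip (more than 0.9 rad of slip) (value of joint clutch above 0.9 rad).
It fails at once if the handle was forced backwards against the top stop (value of joint clutch below -0.3 rad).
It fails at once if the weight fell over (angle between weight's own z axis and vertical above 0.8 rad).
It fails at once if a bystander was disturbed (moved more than 25 mm) (distance of any of glue, brushes, tape, stack from where it was at the start of the episode above 0.025 m).
It also fails if it takes over 72 s, if anything falls off the work surface, if the arm or the gripper's body presses on something with over 40 N, if the wrist force passes 120 N, or if a joint passes its speed limit or range.

## Working session

There is one attempt and no reset: what is moved stays moved. The work goes in short steps, Python scripts to look and compute and a tool call to move; the robot and the scene stay as the last step left them, time stands still between calls to the robot, and variables do not carry over. Pictures are saved under pics/ and viewed, at most 10 in all, crops included, and the job is handed in when it is done.

Besides the shell and the picture viewer there is one more tool, called by a JSON object that holds its "method" and its "body". carry_out: Moves the arm, as the interface text tells. Its arguments: {"type":"object","properties":{"motion":{"type":"array","items":{"type":"array"}},"hand":{"type":"number"},"force":{"type":"number"}},"required":["motion"]}

```bash
mkdir -p pics; ls
cat > h.py <<'E'
import numpy as np, cv2
from scipy.spatial.transform import Rotation as R
from station import ctrl, camera, camera_info, finder
def att(i):
    a=np.array(i["attitude"],float)
    return a if a.shape==(3,3) else R.from_euler('xyz',a).as_matrix() if a.size==3 else R.from_quat(a).as_matrix()
def ray(i,px):
    u=cv2.undistortPoints(np.array([[px]],float),np.array(i["camera_matrix"]),np.array(i["dist_coeffs"]))[0,0]
    return np.array(i["origin"]),att(i)@np.array([u[0],u[1],1.])
def at_z(i,px,z):
    o,d=ray(i,px); return o+d*(z-o[2])/d[2]
def at_d(i,px,dep):
    o,d=ray(i,px); return o+d*dep
def meet(r1,r2):
    A=np.c_[r1[1],-r2[1]]; s=np.linalg.lstsq(A,r2[0]-r1[0],rcond=None)[0]
    p,q=r1[0]+s[0]*r1[1],r2[0]+s[1]*r2[1]; return (p+q)/2,np.linalg.norm(p-q)
def dep(D,px,k=2):
    c,r=map(int,np.round(px)); w=D[max(r-k,0):r+k+1,max(c-k,0):c+k+1]; w=w[w>0]; return np.median(w) if w.size else 0
E
python3 - <<'E'
from h import *
np.set_printoptions(precision=4,suppress=True)
ims={}
for n in("scene","top"):
    im,D=camera(n); i=camera_info(n); cv2.imwrite(f"pics/{n}0.png",im); print(n,i["origin"],i["attitude"])
    for q in("press","platen","handle_hub","handle_red_end","book","weight","glue","brushes","tape","stack"):
        for d in finder.pinpoint(n,q)[:3]:
            z=dep(D,d["location"]); print(q,round(d["conf"],2),np.round(d["location"]),at_d(i,d["location"],z))
print(ctrl.get_obs())
E
```

```text
pics
scene [ 1.1361 -0.3052  0.7233] [-2.2512  0.0078  1.065 ]
press 0.97 [310. 300.] [0.6624 0.0303 0.0186]
platen 0.66 [312. 274.] [0.6646 0.0301 0.0998]
handle_hub 0.82 [316. 218.] [0.6598 0.0336 0.2369]
book 0.95 [135. 230.] [ 0.2705 -0.2258  0.0201]
book 0.66 [279. 249.] [0.5337 0.032  0.0565]
book 0.6 [308. 184.] [0.3174 0.2462 0.02  ]
weight 0.84 [270. 243.] [0.5238 0.0142 0.0749]
glue 0.64 [204. 306.] [ 0.5754 -0.1666  0.0253]
glue 0.33 [314. 219.] [0.6593 0.0305 0.2345]
brushes 0.7 [374. 239.] [0.6806 0.1602 0.1445]
tape 0.65 [414. 280.] [0.7351 0.2433 0.0329]
stack 0.57 [198. 364.] [ 0.7226 -0.2292  0.0731]
top [0.2677 0.0057 1.3354] [-2.954   0.0115 -1.583 ]
platen 0.9 [279. 154.] [0.6239 0.0353 0.1515]
handle_hub 0.61 [274. 134.] [0.6458 0.0452 0.2381]
handle_red_end 0.55 [291. 110.] [0.7059 0.0059 0.2307]
book 0.66 [381. 310.] [ 0.25   -0.2151  0.0198]
book 0.62 [195. 292.] [0.2996 0.2574 0.0211]
book 0.6 [274. 215.] [0.4882 0.0514 0.0794]
weight 0.76 [278. 209.] [0.4985 0.0407 0.1055]
glue 0.71 [353. 198.] [ 0.524  -0.1455  0.0961]
brushes 0.69 [197. 192.] [0.5486 0.2445 0.0872]
tape 0.89 [195. 143.] [ 0.7049  0.2707 -0.0005]
stack 0.74 [375. 150.] [ 0.6566 -0.2096  0.0732]
stack 0.66 [196. 192.] [0.5485 0.2486 0.0891]
stack 0.5 [351. 199.] [ 0.5235 -0.1428  0.0891]
{'time_s': 1.1, 'qpos': array([ 1.1364,  0.2999,  1.521 ,  0.    ,  1.3207, -0.0666]), 'joint_vel': array([ 0.0007, -0.0005, -0.0016,  0.0008, -0.0007, -0.0002]), 'tau': array([ -0.0004, -53.1687, -35.2897,   0.0708,   0.0215,  -0.    ]), 'ee_pos': array([0.1978, 0.5132, 0.2054]), 'eef_rot': array([-3.1416, -0.    ,  2.7738]), 'force': array([0.0557, 0.5352, 0.0305]), 'moment': array([ 0.0039, -0.0087,  0.0093]), 'grip_force': 0.0, 'grip_width': 0.09389146390919718}
```

View pics/scene0.png

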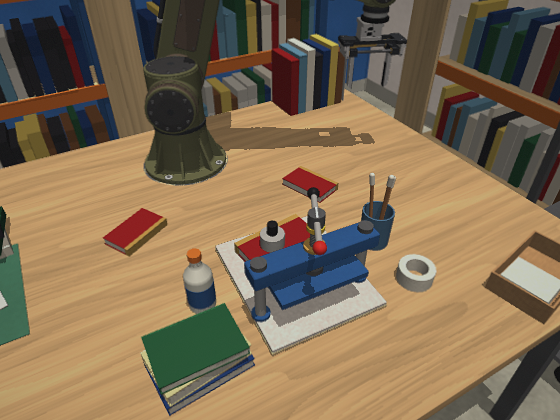

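View pics/top0.png

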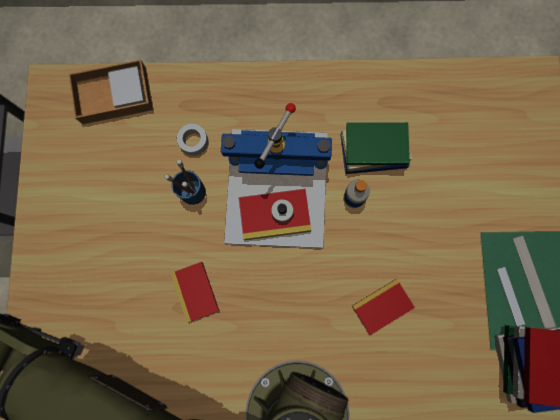

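The target is the book under the knobbed weight, at top (274,214) and scene (275,240). The look-alikes are the smaller red books lying loose at top (195,292) and (384,307), which are scene (310,184) and (135,230). The bar's red end is at top (291,108) and its black end at (260,163). Next I'll measure from both views and take a close crop.

```bash
cat >> h.py <<'E'
def cloud(n):
    im,D=camera(n); i=camera_info(n); K=np.array(i["camera_matrix"])
    r,c=np.nonzero(D>0); u=cv2.undistortPoints(np.c_[c,r].astype(float)[:,None],K,np.array(i["dist_coeffs"]))[:,0]
    P=np.array(i["origin"])+(np.c_[u,np.ones(len(u))]*D[r,c][:,None])@att(i).T
    return im,D,i,P,cv2.cvtColor(im,cv2.COLOR_BGR2HSV)[r,c].astype(int),c,r
def box(P,lo,hi): return np.all((P>lo)&(P<hi),axis=1)
def rect(P):
    (cx,cy),(w,h),a=cv2.minAreaRect((P[:,:2]*1000).astype(np.float32)); return np.round([cx,cy,w,h,a],1)
E
python3 - <<'E'
from h import *
np.set_printoptions(precision=4,suppress=True)
rays={}
for n in("top","scene"):
    im,D,i,P,H,c,r=cloud(n)
    ar=box(P,[.35,-.15,-.01],[.85,.25,.3])
    red=((H[:,0]<8)|(H[:,0]>172))&(H[:,1]>140)&(H[:,2]>60)
    gold=(H[:,0]>15)&(H[:,0]<35)&(H[:,1]>120)
    white=(H[:,1]<40)&(H[:,2]>120); blue=(H[:,0]>100)&(H[:,0]<125)&(H[:,1]>120)
    m=ar&red&(P[:,2]>.035)&(P[:,2]<.06); print(n,"book red z",np.median(P[m,2]),rect(P[m]),m.sum())
    m=ar&gold&(P[:,2]>.03)&(P[:,2]<.06)&(P[:,0]<.55); print(" gold",rect(P[m]),m.sum())
    m=ar&white&(P[:,2]>.01)&(P[:,2]<.027)
    print(" board z",np.median(P[m,2]),rect(P[m]),m.sum())
    m=ar&blue&(P[:,2]>.14)&(P[:,2]<.17); print(" beam z",np.median(P[m,2]),rect(P[m]),m.sum())
    m=ar&(P[:,2]>.195)&(P[:,2]<.25)&red; print(" redball",P[m].mean(0),m.sum(),"px",c[m].mean(),r[m].mean()); rb=(c[m].mean(),r[m].mean())
    m=ar&(P[:,2]>.19)&(P[:,2]<.25); print(" handle all",rect(P[m]),np.median(P[m,2]))
    m=box(P,[.44,-.05,.09],[.56,.12,.12]); print(" knob",np.median(P[m],0),P[m].min(0),P[m].max(0),m.sum()); 
    kt=m&(P[:,2]>np.percentile(P[m,2],60)); print(" knobtop",P[kt].mean(0))
    m=ar&blue&(P[:,2]>.07)&(P[:,2]<.11); print(" platen top z",np.median(P[m,2]),rect(P[m]),m.sum())
    d={q:finder.pinpoint(n,q)[:1] for q in("handle_hub","handle_red_end","weight","book")}
    d={q:ray(i,v[0]["location"]) for q,v in d.items() if v}; d["ball"]=ray(i,rb); rays[n]=d
    if n=="top": cv2.imwrite("pics/crop.png",cv2.resize(im[90:260,140:420],None,fx=2.8,fy=2.8,interpolation=cv2.INTER_CUBIC))
for q in rays["top"]:
    if q in rays["scene"]: print(q,meet(rays["top"][q],rays["scene"][q]))
E
```

```text
top book red z 0.04540884461638761 [505.8  52.8  95.4 173.1   6.9] 1940
 gold [450.7  46.4  14.8 173.3   6.7] 407
 board z 0.017513754384804736 [576.1  47.4 258.9 314.4  86.6] 2952
 beam z 0.15404919770019654 [647.8  43.4 265.1  53.1  86.8] 1653
 redball [0.712  0.0068 0.2326] 64 px 290.265625 107.1875
 handle all [647.8  42.9  32.6 172.9  64.9] 0.23075438374245216
 knob [0.5    0.0311 0.107 ] [0.4896 0.0209 0.0901] [0.5129 0.0432 0.1132] 80
 knobtop [0.5004 0.0317 0.1092]
 platen top z 0.09577775357937024 [637.2 101.5 142.3 322.2   9.1] 1262
scene book red z 0.04508892584571256 [495.   50.3  75.2 177.1   6.8] 897
 gold [451.1  44.8  16.4 178.2   7.3] 204
 board z 0.016904006322388754 [578.2  57.5 399.2 317.4  87.5] 5060
 beam z 0.1535565136563194 [650.6  41.5 270.4  51.   86.8] 2454
 redball [0.7134 0.0059 0.2292] 165 px 319.0121212121212 245.03636363636363
 handle all [651.7  39.7  32.3 168.3  64. ] 0.22934224584524082
 knob [0.5084 0.0273 0.1054] [0.492  0.0181 0.0903] [0.5154 0.0414 0.1101] 120
 knobtop [0.5039 0.0292 0.1074]
 platen top z 0.09536752600023168 [635.3  53.5 157.5 397.9   3.4] 2275
handle_hub (array([0.6492, 0.0433, 0.2296]), np.float64(0.0018853330499800762))
handle_red_end (array([0.7076, 0.0114, 0.2195]), np.float64(0.0064553556330405925))
weight (array([0.4997, 0.0321, 0.0452]), np.float64(0.0013334098597195872))
book (array([ 0.2541, -0.2243, -0.0006]), np.float64(0.005393678492976986))
ball (array([0.7135, 0.0065, 0.2283]), np.float64(0.0008158865622559135))
```

View pics/crop.png

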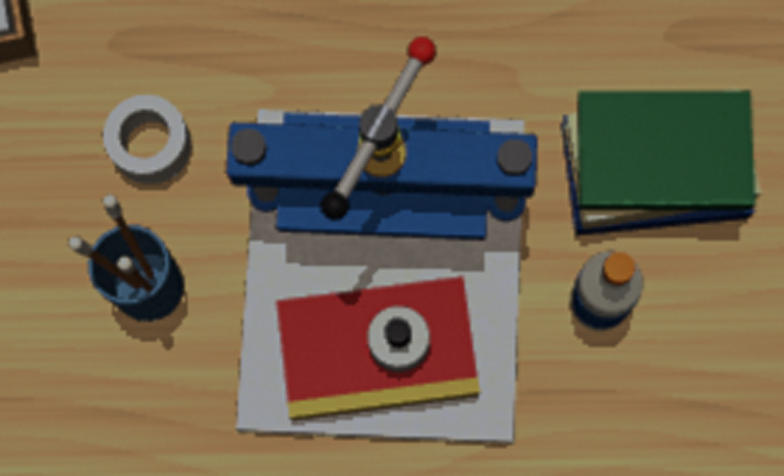

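The crop shows the large 110x176 red book with the gold spine at crop (380,345) and the weight's knob at (398,333). This confirms the choice.

- **Press:** origin at (0.649, 0.043), yaw −3.2°.
- **Book:** centre at (0.498, 0.052), so y in the press frame is about 0; rotated about 10° relative to the press.
- **Knob:** at (0.5015, 0.031), top at z 0.108.
- **Platen underside:** about z 0.080.

Moving to the weight.

{"method": "carry_out", "body": {"motion": [[[-0.1,-0.075,0],0],[[-0.28,-0.21,0],0],[[-0.46,-0.343,0],0],[[-0.64,-0.477,0],0],[[-0.82,-0.61,0],0],[[-1,-0.746,0],0]], "hand": -1}}

```text
time_s: 2.2
ee_pos: [0.3314, 0.3005, 0.2056]
eef_rot: [3.141, 0.0, 2.774]
force: [1.6, 0.8, -0.3]
grip_width: 0.0938
grip_force: 0.0
```

{"method": "carry_out", "body": {"motion": [[[-0.18,-0.134,0],0],[[-0.36,-0.27,0],-0.01],[[-0.54,-0.4,0],-0.03],[[-0.72,-0.54,0],-0.05],[[-0.9,-0.67,0],-0.05],[[-1,-0.746,0],-0.05],[[-1,-0.746,0],-0.05]]}}

```text
time_s: 2.9
ee_pos: [0.4648, 0.0886, 0.2053]
eef_rot: [-3.141, -0.0, 3.085]
force: [0.0, -0.2, 0.8]
grip_width: 0.0942
grip_force: 0.0
```

```bash
cat >> h.py <<'E'
PO=np.array([.649,.043]); PY=-0.056; PSI=np.pi+PY
ex=np.array([np.cos(PY),np.sin(PY)]); ey=np.array([-ex[1],ex[0]])
def pw(x,y): return PO+x*ex+y*ey
def topress(p): d=np.array(p[:2])-PO; return np.array([d@ex,d@ey])
def go(x,y,z,psi=PSI):
    o=ctrl.get_obs(); M=R.from_euler('xyz',o["eef_rot"]); s=M.inv().apply(np.array([x,y,z])-o["ee_pos"])/.2
    t=-(psi-o["eef_rot"][2]+np.pi)%(2*np.pi)-np.pi
    t=-((psi-o["eef_rot"][2]+np.pi)%(2*np.pi)-np.pi)/(2*np.pi)
    print("t",round(o["time_s"],2),"ee",o["ee_pos"].round(4),o["eef_rot"].round(3),"-> shift",s.round(3),"turn",round(t,4))
E
python3 - <<'E'
from h import *
im,D,i,P,H,c,r=cloud("wrist")
cv2.imwrite("pics/wrist1.png",im)
m=box(P,[.44,-.05,.098],[.56,.12,.118]); print("knob",np.median(P[m],0),rect(P[m]),m.sum())
go(.5015,.031,.085)
E
```

```text
knob [0.49921059 0.03459426 0.10728674] [500.8  33.9  22.4  23.6  25.7] 668
t 2.95 ee [0.4641 0.09   0.2053] [ 3.142 -0.     3.085] -> shift [-0.204 -0.284  0.601] turn -0.0
```

View pics/wrist1.png

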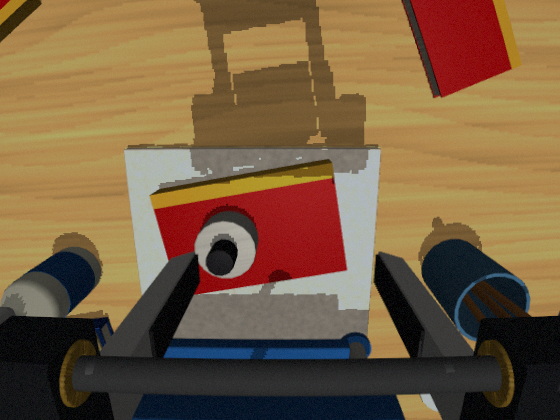

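The wrist view shows the knob at pixel (220,258). It measures (0.501, 0.034), which agrees with the fixed cameras within 2–4 mm. The gripper is clear of the press, so I'll move over the knob, lower and grip it.

{"method": "carry_out", "body": {"motion": [[[-0.1,-0.14,0],0],[[-0.19,-0.277,0.1],0],[[-0.19,-0.277,0.25],0],[[-0.19,-0.277,0.4],0],[[-0.19,-0.277,0.53],0],[[-0.19,-0.277,0.605],0],[[-0.19,-0.277,0.605],0]]}}

```text
time_s: 3.65
ee_pos: [0.4973, 0.0346, 0.0828]
eef_rot: [-3.142, -0.003, 3.089]
force: [0.3, -0.3, 0.1]
grip_width: 0.0943
grip_force: 0.0
```

{"method": "carry_out", "body": {"motion": [[[0,0,0],0],[[0,0,0],0],[[0,0,0],0],[[0,0,0],0],[[0,0,0],0],[[0,0,0],0]], "hand": 1, "force": 40}}

```text
time_s: 4.25
ee_pos: [0.4987, 0.0336, 0.0846]
eef_rot: [3.142, 0.0, 3.088]
force: [-0.3, -0.1, 0.6]
grip_width: 0.0495
grip_force: 0.0
```

{"method": "carry_out", "body": {"motion": [[[0,0,0],0],[[0,0,0],0],[[0,0,0],0],[[0,0,0],0],[[0,0,0],0],[[0,0,0],0]]}}

```text
time_s: 4.85
ee_pos: [0.4987, 0.0334, 0.0845]
eef_rot: [-3.141, 0.0, 3.088]
force: [-0.2, -2.5, 0.9]
grip_width: 0.0233
grip_force: 40.0
```

{"method": "carry_out", "body": {"motion": [[[0,0,-0.1],0],[[0,0,-0.2],0],[[0,0,-0.3],0],[[0,0,-0.3],0]]}}

```text
time_s: 5.25
ee_pos: [0.4994, 0.0338, 0.1461]
eef_rot: [3.141, 0.003, 3.088]
force: [0.2, -1.1, -5.7]
grip_width: 0.023
grip_force: 40.0
```

Run:
```python
from h import *
go(.375,-.15,.145); print(ctrl.get_obs()["grip_width"],ctrl.get_obs()["force"])
```

```text
t 5.25 ee [0.4994 0.0338 0.1461] [3.141e+00 3.000e-03 3.088e+00] -> shift [ 0.572 -0.951  0.003] turn 0.0004
0.02304689124206706 [ 0.16541802 -1.08674228 -5.73788961]
```

{"method": "carry_out", "body": {"motion": [[[0.06,-0.1,0],0],[[0.16,-0.27,0],0],[[0.27,-0.45,0],0],[[0.38,-0.63,0],0],[[0.49,-0.81,0],0],[[0.55,-0.91,0.05],0],[[0.57,-0.95,0.15],0],[[0.57,-0.95,0.3],0],[[0.57,-0.95,0.42],0],[[0.57,-0.95,0.49],0],[[0.57,-0.95,0.52],0],[[0.57,-0.95,0.52],0]]}}

```text
time_s: 6.45
ee_pos: [0.3741, -0.1497, 0.0395]
eef_rot: [3.141, -0.002, 3.088]
force: [-0.2, 0.0, -5.0]
grip_width: 0.0231
grip_force: 40.0
```

{"method": "carry_out", "body": {"motion": [[[0,0,0.005],0],[[0,0,0.01],0],[[0,0,0.01],0]]}}

```text
time_s: 6.75
ee_pos: [0.3748, -0.1501, 0.0386]
eef_rot: [-3.141, 0.0, 3.088]
force: [-0.1, 0.2, -4.8]
grip_width: 0.0231
grip_force: 40.0
```

{"method": "carry_out", "body": {"motion": [[[0,0,0.005],0],[[0,0,0.008],0],[[0,0,0.008],0]]}}

```text
time_s: 7.05
ee_pos: [0.375, -0.1503, 0.038]
eef_rot: [-3.141, 0.001, 3.088]
force: [-7.4, 2.8, 17.3]
grip_width: 0.0232
grip_force: 40.0
```

{"method": "carry_out", "body": {"motion": [[[0,0,-0.004],0],[[0,0,-0.004],0],[[0,0,-0.004],0],[[0,0,-0.004],0],[[0,0,-0.004],0],[[0,0,-0.004],0],[[0,0,-0.004],0],[[0,0,-0.004],0]], "hand": -1}}

```text
time_s: 7.85
ee_pos: [0.3747, -0.15, 0.0376]
eef_rot: [-3.142, -0.0, 3.088]
force: [0.4, -0.2, 0.2]
grip_width: 0.0835
grip_force: 0.0
```

{"method": "carry_out", "body": {"motion": [[[0,0,-0.1],0],[[0,0,-0.3],0],[[0,0,-0.52],0],[[0,0,-0.75],0],[[0,0,-0.95],0],[[0,0,-1],0],[[0,0,-1],0]], "hand": 1}}

```text
time_s: 8.55
ee_pos: [0.3751, -0.1502, 0.2385]
eef_rot: [-3.141, 0.002, 3.088]
force: [0.4, 0.4, -1.4]
grip_width: 0.0349
grip_force: 0.0
```

Run:
```python
from h import *
np.set_printoptions(precision=4,suppress=True)
im,D,i,P,H,c,r=cloud("top")
m=box(P,[.32,-.22,.055],[.43,-.09,.07]); print("weight knob",np.median(P[m],0),m.sum())
red=((H[:,0]<8)|(H[:,0]>172))&(H[:,1]>140)&(H[:,2]>60)
m=box(P,[.35,-.15,.035],[.85,.25,.06])&red; print(rect(P[m]))
# start pose for handle push: behind the red arm (ccw side), radius 45
a=np.deg2rad(-29.7)
for off in (.03,):
    p=PO+.042*np.array([np.cos(a),np.sin(a)])+off*np.array([-np.sin(a),np.cos(a)]); print(p); go(p[0],p[1],.238); go(p[0],p[1],.19)
```

```text
weight knob [nan nan nan] 0
[505.   52.6  95.6 172.9   6.6]
[0.7003 0.0482]
t 8.6 ee [ 0.3745 -0.15    0.237 ] [ 3.142 -0.     3.088] -> shift [-1.574  1.077 -0.005] turn 0.0004
t 8.6 ee [ 0.3745 -0.15    0.237 ] [ 3.142 -0.     3.088] -> shift [-1.574  1.077  0.235] turn 0.0004
  return _methods._mean(a, axis=axis, dtype=dtype,
  ret = um.true_divide(
```

```bash
cat >> h.py <<'E'
def arc(a0,a1,n,rad,z):
    "rows for finger circling hub, world angles deg, from the present pose"
    o=ctrl.get_obs(); M=R.from_euler('xyz',o["eef_rot"])
    for a in np.linspace(a0,a1,n):
        p=np.r_[PO+rad*np.array([np.cos(np.deg2rad(a)),np.sin(np.deg2rad(a))]),z]
        print(round(a),list((M.inv().apply(p-o["ee_pos"])/.2).round(3)))
E
python3 - <<'E'
from h import *
go(.5976,.0377,.19)
E
```

```text
t 8.6 ee [ 0.3745 -0.15    0.237 ] [ 3.142 -0.     3.088] -> shift [-1.063  0.997  0.235] turn 0.0004
```

{"method": "carry_out", "body": {"motion": [[[-0.1,0.1,0],0],[[-0.25,0.25,0],0],[[-0.4,0.4,0.1],0],[[-0.55,0.56,0.2],0],[[-0.7,0.72,0.24],0],[[-0.84,0.87,0.24],0],[[-0.95,0.97,0.24],0],[[-1,1,0.24],0],[[-1,1,0.24],0]], "hand": 1}}

```text
time_s: 9.5
ee_pos: [0.585, 0.0398, 0.1867]
eef_rot: [-3.141, -0.004, 3.089]
force: [-0.8, 0.0, -0.3]
grip_width: 0.0006
grip_force: 0.0
```

Run:
```python
from h import *
arc(185,108,8,.045,.19)
im,D,i,P,H,c,r=cloud("wrist"); print(ctrl.get_obs()["grip_width"],ctrl.get_obs()["force"])
m=box(P,[.30,-.22,.05],[.45,-.09,.07]); print("weight",rect(P[m]) if m.sum() else 0,P[m].max(0) if m.sum() else 0)
```

```text
185 [np.float64(-0.096), np.float64(0.002), np.float64(-0.017)]
174 [np.float64(-0.094), np.float64(0.045), np.float64(-0.017)]
163 [np.float64(-0.101), np.float64(0.087), np.float64(-0.017)]
152 [np.float64(-0.115), np.float64(0.128), np.float64(-0.017)]
141 [np.float64(-0.137), np.float64(0.165), np.float64(-0.017)]
130 [np.float64(-0.165), np.float64(0.197), np.float64(-0.017)]
119 [np.float64(-0.2), np.float64(0.224), np.float64(-0.018)]
108 [np.float64(-0.238), np.float64(0.243), np.float64(-0.018)]
0.0003880344017484055 [-0.41278378 -0.12182238 -0.29463562]
weight 0 0
```

{"method": "carry_out", "body": {"motion": [[[-0.096,0.002,0],0],[[-0.094,0.03,0],0],[[-0.095,0.055,0],0],[[-0.101,0.087,0],0],[[-0.107,0.108,0],0],[[-0.115,0.128,0],0],[[-0.125,0.147,0],0],[[-0.137,0.165,0],0],[[-0.165,0.197,0],0],[[-0.2,0.224,0],0],[[-0.238,0.243,0],0],[[-0.238,0.243,0],0]]}}

```text
time_s: 10.75
ee_pos: [0.636, 0.0854, 0.1892]
eef_rot: [3.142, -0.0, 3.088]
force: [-0.3, -0.8, 0.2]
grip_width: 0.0008
grip_force: 0.0
```

```bash
cat >> h.py <<'E'
def look(n="top",save=None):
    im,D,i,P,H,c,r=cloud(n)
    red=((H[:,0]<8)|(H[:,0]>172))&(H[:,1]>140)&(H[:,2]>60); gold=(H[:,0]>15)&(H[:,0]<35)&(H[:,1]>120)
    m=box(P,[.35,-.15,.035],[.85,.25,.06])
    if (m&red).sum()>20: print("red",rect(P[m&red]))
    g=m&gold
    if g.sum()>20:
        q=rect(P[g]); print("gold",q)
        d=P[g][:,:2]; w=np.linalg.svd(d-d.mean(0),full_matrices=False)[2][0]; w*=np.sign(w[1]); nx=np.array([w[1],-w[0]])
        ctr=q[:2]/1000+nx*.0475; print("book press xy mm",topress(ctr)*1000,"yaw deg",np.rad2deg(np.arctan2(nx[1],nx[0])-PY))
    m=box(P,[.54,-.07,.17],[.76,.16,.26])&red
    if m.sum(): b=P[m].mean(0); d=b[:2]-PO; print("redball",b.round(4),"ang world",np.rad2deg(np.arctan2(d[1],d[0])).round(1),"r",np.linalg.norm(d).round(4))
    m=box(P,[.30,-.22,.05],[.45,-.09,.075]); print("weight",(rect(P[m]),P[m].max(0)) if m.sum()>5 else m.sum())
    if save: cv2.imwrite(save,im)
    o=ctrl.get_obs(); print("t",o["time_s"],"ee",o["ee_pos"].round(4),"F",np.round(o["force"],1))
E
python3 - <<'E'
from h import *
look("top"); look("scene")
E
```

```text
red [513.4 -16.4  94.3  36.7   8.5]
gold [458.5 -23.1  14.2  33.5   5.7]
book press xy mm [-139.49697935  -69.81735707] yaw deg 8.281143487284142
redball [ 0.6379 -0.0316  0.2288] ang world -98.5 r 0.0754
weight (array([ 377.4, -148.7,   21.1,   22.2,   43.6]), array([ 0.38857769, -0.13755948,  0.06753514]))
t 10.8 ee [0.6356 0.0852 0.1892] F [-0.   0.1  0.4]
red [495.1  50.7  76.1 177.7   7.7]
gold [451.2  44.3  16.6 176.9   7.4]
book press xy mm [-150.8664637    -1.07177314] yaw deg 10.555318395757578
redball [ 0.6464 -0.0356  0.2254] ang world -91.9 r 0.0787
weight (array([ 380.6, -151.9,   22.5,   23.8,   62.5]), array([ 0.3915217 , -0.14018592,  0.06344808]))
t 10.85 ee [0.6353 0.085  0.1893] F [-1.1  0.1 -0.4]
```

{"method": "carry_out", "body": {"motion": [[[0.05,0,0],0],[[0.2,0,0],0],[[0.4,0.0,0],0],[[0.6,-0.04,0],0],[[0.8,-0.08,0],0],[[0.95,-0.12,0],0],[[1,-0.14,0.05],0]]}}

```text
time_s: 11.55
ee_pos: [0.4323, 0.0674, 0.1808]
eef_rot: [3.141, 0.003, 3.088]
force: [0.2, -0.7, 0.4]
grip_width: 0.0007
grip_force: 0.0
```

Run:
```python
from h import *
go(*pw(-.25,0),.026)
```

```text
t 11.55 ee [0.4323 0.0674 0.1808] [3.141e+00 3.000e-03 3.088e+00] -> shift [ 0.164 -0.061  0.774] turn 0.0004
```

{"method": "carry_out", "body": {"motion": [[[0.1,-0.03,0],0],[[0.17,-0.06,0.05],0],[[0.17,-0.06,0.2],0],[[0.17,-0.06,0.38],0],[[0.17,-0.06,0.56],0],[[0.17,-0.06,0.7],0],[[0.17,-0.06,0.77],0],[[0.17,-0.06,0.77],0],[[0.17,-0.06,0.77],0],[[0.17,-0.06,0.77],0]], "hand": -1}}

```text
time_s: 12.55
ee_pos: [0.4001, 0.0575, 0.0267]
eef_rot: [3.141, 0.002, 3.088]
force: [0.8, 0.1, -0.6]
grip_width: 0.077
grip_force: 0.0
```

Run:
```python
from h import *
o=ctrl.get_obs(); print(topress(o["ee_pos"]),o["grip_width"])
go(*pw(-.13,0),.026)
```

```text
[-0.24936217  0.00055033] 0.07704484078519908
t 12.55 ee [0.4001 0.0575 0.0267] [3.141e+00 2.000e-03 3.088e+00] -> shift [-0.597 -0.004  0.005] turn 0.0004
```

{"method": "carry_out", "body": {"motion": [[[-0.04,0,0],0],[[-0.09,0,0],0],[[-0.14,0,0],0],[[-0.19,0,0],0],[[-0.24,0,0],0],[[-0.29,0,0],0],[[-0.34,0,0],0],[[-0.39,0,0],0],[[-0.44,0,0],0],[[-0.48,0,0],0],[[-0.5,0,0],0],[[-0.5,0,0],0]]}}

```text
time_s: 13.75
ee_pos: [0.5, 0.0521, 0.0257]
eef_rot: [3.142, 0.001, 3.088]
force: [-0.0, -0.4, -0.2]
grip_width: 0.0938
grip_force: 0.0
```

Run:
```python
from h import *
look("top"); look("scene"); look("wrist","pics/w2.png")
print(topress(ctrl.get_obs()["ee_pos"]))
```

```text
red [562.   39.  171.4  79.7  87. ]
redball [ 0.6379 -0.0317  0.2287] ang world -98.4 r 0.0755
weight (array([ 377.2, -148.6,   21.2,   22.8,   43.2]), array([ 0.38878134, -0.1369969 ,  0.0685139 ]))
t 13.8 ee [0.4997 0.0522 0.0257] F [ 0.1  0.4 -0.2]
red [566.1  28.4 142.3  97.6  88.6]
gold [513.4  36.5 168.3  22.   89.2]
book press xy mm [-87.52486463 -13.73627327] yaw deg 0.4139434001715949
redball [ 0.6464 -0.0354  0.2257] ang world -91.9 r 0.0785
weight (array([ 380.4, -151.6,   22.9,   23.1,    4.4]), array([ 0.3922801 , -0.14005811,  0.0645313 ]))
t 13.85 ee [0.4995 0.0522 0.0257] F [-0.4  1.   0.3]
red [553.1  41.1 175.7  63.9  87.3]
gold [506.6  43.4 176.7  32.7  87. ]
book press xy mm [-94.69916368  -7.56611472] yaw deg 0.005723567247892418
weight 0
t 13.9 ee [0.4994 0.0522 0.0258] F [ 0.8  0.5 -0.2]
[-0.14989721  0.00078845]
```

View pics/w2.png

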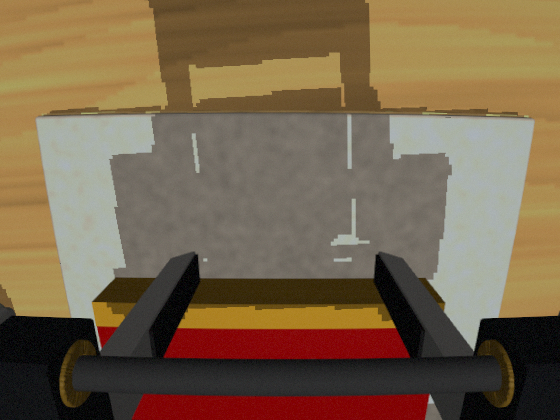

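The wrist view shows the spine square against both fingers, with the gold band spanning columns 95–440. The book sits at about x −87, y −8 mm. I'll push the remaining distance slightly to +y so the y offset drops out.

{"method": "carry_out", "body": {"motion": [[[-0.02,0.002,0],0],[[-0.05,0.005,0],0],[[-0.085,0.009,0],0],[[-0.12,0.012,0],0],[[-0.155,0.016,0],0],[[-0.19,0.02,0],0],[[-0.225,0.024,0],0],[[-0.26,0.028,0],0],[[-0.29,0.031,0],0],[[-0.31,0.033,0],0],[[-0.32,0.034,0],0],[[-0.32,0.034,0],0]]}}

```text
time_s: 15.1
ee_pos: [0.564, 0.0556, 0.0256]
eef_rot: [3.141, 0.001, 3.088]
force: [-0.1, 0.2, 0.1]
grip_width: 0.094
grip_force: 0.0
```

Run:
```python
from h import *
look("wrist")
print(topress(ctrl.get_obs()["ee_pos"])); go(*pw(-.068,.008),.026)
```

```text
red [595.1  38.1 161.8  20.2  87. ]
gold [571.   46.8 176.9  32.1  87. ]
book press xy mm [-30.59043431  -0.53083223] yaw deg 0.049264682274623446
weight 0
t 15.15 ee [0.564  0.0555 0.0256] F [-1.2  0.  -0.2]
[-0.08558026  0.00775443]
t 15.15 ee [0.564  0.0555 0.0256] [3.142e+00 1.000e-03 3.088e+00] -> shift [-0.088  0.001 -0.002] turn 0.0004
```

Run:
```python
from h import *
im,D,i,P,H,c,r=cloud("wrist")
gold=(H[:,0]>15)&(H[:,0]<35)&(H[:,1]>120); m=box(P,[.35,-.15,.025],[.85,.25,.06])&gold
q=np.array([topress(p) for p in P[m]])*1000; print("z",np.percentile(P[m,2],[1,50,99]),"x pct",np.percentile(q[:,0],[.5,2,50,98,99.5]))
t=P[m,2]>.043; print(np.percentile(q[t,0],[1,50,99]), "median z near front", np.median(P[m,2][q[:,0]<np.percentile(q[:,0],20)]))
blue=(H[:,0]>100)&(H[:,0]<125)&(H[:,1]>120); b=box(P,[.5,-.1,.05],[.7,.2,.11])&blue
if b.sum(): qb=np.array([topress(p) for p in P[b]])*1000; print("platen front",np.percentile(qb[:,0],[1,5,50]),P[b,2].min())
```

```text
z [0.02561447 0.04530092 0.04717624] x pct [-78.93187    -77.91842453 -75.69717967 -63.52961415 -62.9909318 ]
[-77.93663407 -71.15294208 -63.05772895] median z near front 0.035970414197955755
platen front [-91.78626488 -56.32552756 -54.99388461] 0.05007128964147442
```

{"method": "carry_out", "body": {"motion": [[[-0.015,0,0],0],[[-0.035,0,0],0],[[-0.055,0,0],0],[[-0.07,0,0],0],[[-0.082,0,0],0],[[-0.09,0,0],0],[[-0.09,0,0],0],[[-0.09,0,0],0]]}}

```text
time_s: 16.0
ee_pos: [0.5819, 0.0545, 0.0257]
eef_rot: [3.142, 0.001, 3.088]
force: [-1.4, 1.1, 0.6]
grip_width: 0.0938
grip_force: 0.0
```

```bash
cat >> h.py <<'E'
def spine():
    im,D,i,P,H,c,r=cloud("wrist")
    gold=(H[:,0]>15)&(H[:,0]<35)&(H[:,1]>120); m=box(P,[.35,-.15,.025],[.85,.25,.06])&gold
    q=np.array([topress(p) for p in P[m]])*1000; d=q[:,1]
    f=[np.percentile(q[(d>a)&(d<a+20),0],2) for a in(-80,-60,40,60)]
    print("spine x at y-70,-50,50,70",np.round(f,1),"y range",np.percentile(d,[.3,99.7]))
E
python3 - <<'E'
from h import *
spine(); print(topress(ctrl.get_obs()["ee_pos"]),ctrl.get_obs()["force"])
E
```

```text
spine x at y-70,-50,50,70 [-59.6 -54.4 -61.  -52.6] y range [-88.16606062  86.80319499]
[-0.06768295  0.00776793] [-0.27413191 -0.00323066  0.48025779]
```

{"method": "carry_out", "body": {"motion": [[[0.03,0,0],0],[[0.1,0,0],0],[[0.2,0,0],0],[[0.3,0,-0.05],0],[[0.35,0,-0.2],0],[[0.35,0.02,-0.4],0],[[0.35,0.06,-0.58],0],[[0.35,0.1,-0.7],0],[[0.35,0.15,-0.73],0],[[0.35,0.15,-0.73],0]]}}

```text
time_s: 17.05
ee_pos: [0.5132, 0.0892, 0.1717]
eef_rot: [3.141, 0.001, 3.089]
force: [-1.2, -0.5, -0.0]
grip_width: 0.0939
grip_force: 0.0
```

{"method": "carry_out", "body": {"motion": [[[0,0,0],0],[[0,0,0],0],[[0,0,0],0],[[0,0,0],0],[[0,0,0],0],[[0,0,0],0],[[0,0,0],0],[[0,0,0],0],[[0,0,0],0],[[0,0,0],0]], "hand": 1}}

```text
time_s: 18.05
ee_pos: [0.5132, 0.0883, 0.1717]
eef_rot: [-3.142, 0.0, 3.088]
force: [-0.1, 0.2, 0.7]
grip_width: 0.0177
grip_force: 0.0
```

Run:
```python
from h import *
look("top"); spine()
print(topress(ctrl.get_obs()["ee_pos"]),ctrl.get_obs()["grip_width"])
arc(122,-118,13,.045,.172)
```

```text
gold [590.8 -22.5  39.4  12.5  89. ]
book press xy mm [ -6.96936141 -67.06305052] yaw deg 1.9203943167830921
redball [ 0.6379 -0.0316  0.2288] ang world -98.5 r 0.0755
weight (array([ 377.3, -148.6,   21. ,   22.5,   43.7]), array([ 0.38876186, -0.1373766 ,  0.06739924]))
t 18.1 ee [0.5132 0.0883 0.1717] F [ 0.   0.2 -0. ]Traceback (most recent call last):
  File "<stdin>", line 2, in <module>
  File "h.py", line 61, in spine
    f=[np.percentile(q[(d>a)&(d<a+20),0],2) for a in(-80,-60,40,60)]
       ~~~~~~~~~~~~~^^^^^^^^^^^^^^^^^^^^^^^
    return _quantile_unchecked(
        a, q, axis, out, overwrite_input, method, keepdims, weights)
    return _ureduce(a,
                    func=_quantile_ureduce_func,
    ...<5 lines>...
                    overwrite_input=overwrite_input,
                    method=method)
    r = func(a, **kwargs)
    result = _quantile(arr,
                       quantiles=q,
    ...<2 lines>...
                       out=out,
                       weights=wgt)
    slices_having_nans = np.isnan(arr[-1, ...])
                                  ~~~^^^^^^^^^
IndexError: index -1 is out of bounds for axis 0 with size 0
```

Run:
```python
from h import *
b=np.deg2rad(125); p=pw(.045*np.cos(b),.045*np.sin(b)); go(*p,.172)
for s in(125,5,-115):
    print(s,[[round(-.225*(np.cos(np.deg2rad(s-k*10))-np.cos(np.deg2rad(s))),3),round(.225*(np.sin(np.deg2rad(s-k*10))-np.sin(np.deg2rad(s))),3),0] for k in range(1,13)])
```

```text
t 18.15 ee [0.5132 0.0883 0.1716] [-3.142 -0.     3.088] -> shift [-0.561 -0.005 -0.002] turn 0.0004
125 [[np.float64(-0.034), np.float64(0.02), 0], [np.float64(-0.071), np.float64(0.033), 0], [np.float64(-0.109), np.float64(0.04), 0], [np.float64(-0.149), np.float64(0.04), 0], [np.float64(-0.187), np.float64(0.033), 0], [np.float64(-0.224), np.float64(0.02), 0], [np.float64(-0.258), np.float64(0.0), 0], [np.float64(-0.288), np.float64(-0.025), 0], [np.float64(-0.313), np.float64(-0.055), 0], [np.float64(-0.333), np.float64(-0.089), 0], [np.float64(-0.346), np.float64(-0.126), 0], [np.float64(-0.353), np.float64(-0.165), 0]]
5 [[np.float64(-0.0), np.float64(-0.039), 0], [np.float64(0.007), np.float64(-0.078), 0], [np.float64(0.02), np.float64(-0.115), 0], [np.float64(0.04), np.float64(-0.149), 0], [np.float64(0.065), np.float64(-0.179), 0], [np.float64(0.095), np.float64(-0.204), 0], [np.float64(0.129), np.float64(-0.224), 0], [np.float64(0.166), np.float64(-0.237), 0], [np.float64(0.205), np.float64(-0.244), 0], [np.float64(0.244), np.float64(-0.244), 0], [np.float64(0.282), np.float64(-0.237), 0], [np.float64(0.319), np.float64(-0.224), 0]]
-115 [[np.float64(0.034), np.float64(0.02), 0], [np.float64(0.064), np.float64(0.045), 0], [np.float64(0.089), np.float64(0.075), 0], [np.float64(0.109), np.float64(0.109), 0], [np.float64(0.122), np.float64(0.146), 0], [np.float64(0.129), np.float64(0.184), 0], [np.float64(0.129), np.float64(0.224), 0], [np.float64(0.122), np.float64(0.262), 0], [np.float64(0.109), np.float64(0.299), 0], [np.float64(0.089), np.float64(0.333), 0], [np.float64(0.064), np.float64(0.363), 0], [np.float64(0.034), np.float64(0.388), 0]]
```

{"method": "carry_out", "body": {"motion": [[[-0.1,0,0],0],[[-0.25,0,0],0],[[-0.4,0,0],0],[[-0.5,0,0],0],[[-0.56,-0.005,0],0],[[-0.56,-0.005,0],0]], "hand": 1}}

```text
time_s: 18.75
ee_pos: [0.6257, 0.081, 0.1709]
eef_rot: [-3.141, -0.001, 3.088]
force: [0.2, -0.3, 1.0]
grip_width: 0.0002
grip_force: 0.0
```

{"method": "carry_out", "body": {"motion": [[[-0.034,0.02,0],0],[[-0.071,0.033,0],0],[[-0.109,0.04,0],0],[[-0.149,0.04,0],0],[[-0.187,0.033,0],0],[[-0.224,0.02,0],0],[[-0.258,0,0],0],[[-0.288,-0.025,0],0],[[-0.313,-0.055,0],0],[[-0.333,-0.089,0],0],[[-0.346,-0.126,0],0],[[-0.353,-0.165,0],0]]}}

```text
time_s: 19.95
ee_pos: [0.6939, 0.0438, 0.1716]
eef_rot: [3.142, 0.0, 3.088]
force: [-0.0, 0.7, -0.2]
grip_width: 0.0005
grip_force: 0.3
```

Run:
```python
from h import *
look("top"); look("scene")
p=topress(ctrl.get_obs()["ee_pos"]); print(p,np.linalg.norm(p),np.rad2deg(np.arctan2(p[1],p[0])))
```

```text
weight (array([ 376.9, -148.3,   21.7,   20.5,   36.4]), array([ 0.38906107, -0.13718571,  0.06826865]))
t 20.0 ee [0.6939 0.0426 0.1717] F [ 0.1 -1.2  0.3]
red [687.3  25.7 190.5  79.6  63.8]
weight (array([ 381.3, -152.1,   22.4,   25. ,   72.7]), array([ 0.39301931, -0.14021735,  0.06330888]))
t 20.05 ee [0.6939 0.0432 0.1717] F [ 0.4 -0.5  0.2]
[0.04477054 0.00270666] 0.04485228426313761 3.459673221933985
```

{"method": "carry_out", "body": {"motion": [[[0,-0.039,0],0],[[0.007,-0.078,0],0],[[0.02,-0.115,0],0],[[0.04,-0.149,0],0],[[0.065,-0.179,0],0],[[0.095,-0.204,0],0],[[0.129,-0.224,0],0],[[0.166,-0.237,0],0],[[0.205,-0.244,0],0],[[0.244,-0.244,0],0],[[0.282,-0.237,0],0],[[0.319,-0.224,0],0]]}}

```text
time_s: 21.25
ee_pos: [0.627, 0.0034, 0.1717]
eef_rot: [-3.142, 0.0, 3.088]
force: [1.4, 0.5, -0.4]
grip_width: 0.0002
grip_force: 0.3
```

{"method": "carry_out", "body": {"motion": [[[0.034,0.02,0],0],[[0.064,0.045,0],0],[[0.089,0.075,0],0],[[0.109,0.109,0],0],[[0.122,0.146,0],0],[[0.129,0.184,0],0],[[0.129,0.224,0],0],[[0.122,0.262,0],0],[[0.109,0.299,0],0],[[0.089,0.333,0],0],[[0.064,0.363,0],0],[[0.034,0.388,0],0]]}}

```text
time_s: 22.45
ee_pos: [0.6255, 0.0816, 0.1716]
eef_rot: [3.142, -0.0, 3.088]
force: [-0.7, -0.4, 0.3]
grip_width: 0.0004
grip_force: 0.2
```

Run:
```python
from h import *
look("top","pics/t3.png"); look("scene","pics/s3.png")
p=topress(ctrl.get_obs()["ee_pos"]); print(p,np.linalg.norm(p),np.rad2deg(np.arctan2(p[1],p[0])))
a=cv2.imread("pics/t3.png")[90:260,200:360]; b=cv2.imread("pics/s3.png")[180:350,220:390]
cv2.imwrite("pics/c3.png",np.hstack([cv2.resize(a,(390,414)),cv2.resize(b,(400,414))]))
```

```text
gold [589.4 -13.1  57.6   8.3  86.5]
book press xy mm [ -8.86757903 -59.65079417] yaw deg -0.3653446827278238
redball [ 0.6572 -0.0312  0.2094] ang world -83.7 r 0.0747
weight (array([ 377. , -148.2,   21.1,   22. ,   42.8]), array([ 0.38876177, -0.1376331 ,  0.06798636]))
t 22.5 ee [0.6261 0.0821 0.1715] F [ 0.7  0.7 -0.7]
red [697.9  37.4 174.7   7.7  86.6]
redball [ 0.6632 -0.0352  0.2065] ang world -79.7 r 0.0795
weight (array([ 379.8, -151.9,   22.2,   21.9,   18.4]), array([ 0.39176931, -0.14016755,  0.06339856]))
t 22.55 ee [0.6257 0.0816 0.1714] F [ 0.   0.3 -0. ]
[-0.02547079  0.03726386] 0.04513708070289369 124.35359313530137
```

View pics/c3.png

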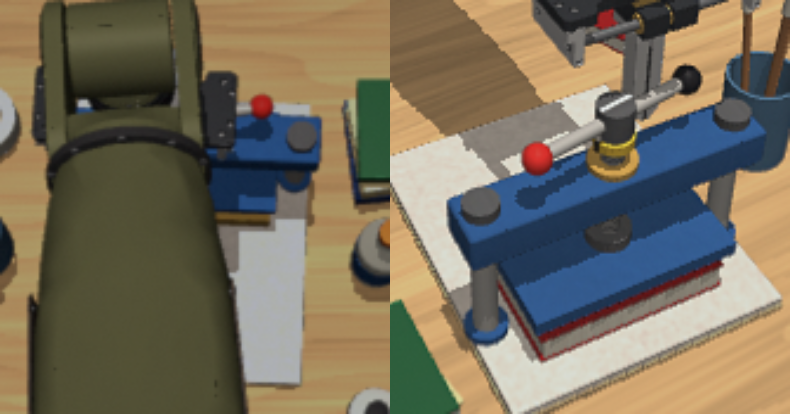

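The picture shows the book square under the platen with a small gap left. The handle went round about 345° and came down 19.4 mm, so the clutch hasn't slipped. About 215° is left; I'll go on 120° and measure again.

{"method": "carry_out", "body": {"motion": [[[-0.034,0.02,0],0],[[-0.071,0.033,0],0],[[-0.109,0.04,0],0],[[-0.149,0.04,0],0],[[-0.187,0.033,0],0],[[-0.224,0.02,0],0],[[-0.258,0,0],0],[[-0.288,-0.025,0],0],[[-0.313,-0.055,0],0],[[-0.333,-0.089,0],0],[[-0.346,-0.126,0],0],[[-0.353,-0.165,0],0]]}}

```text
time_s: 23.75
ee_pos: [0.6939, 0.0436, 0.1716]
eef_rot: [3.142, 0.0, 3.088]
force: [0.8, 1.2, -0.4]
grip_width: 0.0006
grip_force: 0.3
```

```bash
cat >> h.py <<'E'
def platen():
    im,D,i,P,H,c,r=cloud("scene")
    q=(P[:,:2]-PO)@np.c_[ex,ey]; blue=(H[:,0]>100)&(H[:,0]<125)&(H[:,1]>120)
    m=blue&(q[:,0]>32)&(q[:,0]<52)&(abs(q[:,1])<80)&(P[:,2]>.05)&(P[:,2]<.11)
    b=blue&(abs(q[:,0])<20)&(abs(q[:,1])<125)&(P[:,2]>.14)
    o=ctrl.get_obs(); print("platen under z",np.median(P[m,2])-.016+.155-np.median(P[b,2]),m.sum(),"t",o["time_s"],"F",np.round(o["force"],1))
E
python3 - <<'E'
from h import *
platen(); platen()
E
```

```text
platen under z nan 0 t 23.8 F [ 0.5 -1.3  0.5]
platen under z nan 0 t 23.85 F [ 0.1 -0.1 -0.3]
  return _methods._mean(a, axis=axis, dtype=dtype,
  ret = ret.dtype.type(ret / rcount)
```

```bash
sed -i 's/q=(P\[:,:2\]-PO)@np.c_\[ex,ey\];/q=1000*(P[:,:2]-PO)@np.c_[ex,ey];/' h.py
python3 - <<'E'
from h import *
platen()
E
```

```text
platen under z 0.05030958826935222 648 t 23.9 F [ 0.3 -0.1 -0.2]
```

{"method": "carry_out", "body": {"motion": [[[0,-0.039,0],0],[[0.007,-0.078,0],0],[[0.02,-0.115,0],0],[[0.04,-0.149,0],0],[[0.052,-0.164,0],0],[[0.065,-0.179,0],0]]}}

```text
time_s: 24.5
ee_pos: [0.6786, 0.0089, 0.1718]
eef_rot: [3.142, 0.0, 3.088]
force: [0.3, -0.2, -0.4]
grip_width: 0.0004
grip_force: 0.2
```

Run:
```python
from h import *
platen()
s=-45
print([(k,round(-.225*(np.cos(np.deg2rad(s-k))-np.cos(np.deg2rad(s))),3),round(.225*(np.sin(np.deg2rad(s-k))-np.sin(np.deg2rad(s))),3)) for k in range(5,75,5)])
```

```text
platen under z 0.04790645756576112 646 t 24.55 F [ 0.4 -0.8 -0.2]
[(5, np.float64(0.014), np.float64(-0.013)), (10, np.float64(0.03), np.float64(-0.025)), (15, np.float64(0.047), np.float64(-0.036)), (20, np.float64(0.064), np.float64(-0.045)), (25, np.float64(0.082), np.float64(-0.052)), (30, np.float64(0.101), np.float64(-0.058)), (35, np.float64(0.12), np.float64(-0.062)), (40, np.float64(0.139), np.float64(-0.065)), (45, np.float64(0.159), np.float64(-0.066)), (50, np.float64(0.179), np.float64(-0.065)), (55, np.float64(0.198), np.float64(-0.062)), (60, np.float64(0.217), np.float64(-0.058)), (65, np.float64(0.236), np.float64(-0.052)), (70, np.float64(0.254), np.float64(-0.045))]
```

{"method": "carry_out", "body": {"motion": [[[0.014,-0.013,0],0],[[0.03,-0.025,0],0]]}}

```text
time_s: 24.75
ee_pos: [0.6724, 0.0046, 0.1716]
eef_rot: [-3.142, 0.0, 3.088]
force: [0.3, -0.0, -0.1]
grip_width: 0.0008
grip_force: 0.2
```

{"method": "carry_out", "body": {"motion": [[[0.017,-0.01,0],0],[[0.034,-0.02,0],0]]}}

```text
time_s: 24.95
ee_pos: [0.6653, 0.0009, 0.1716]
eef_rot: [-3.142, 0.0, 3.088]
force: [0.7, 0.3, -0.3]
grip_width: 0.0003
grip_force: 0.2
```

Run:
```python
from h import *
platen()
```

```text
platen under z 0.047096794490363525 654 t 25.0 F [-0.1  0.7  0.7]
```

{"method": "carry_out", "body": {"motion": [[[0.018,-0.007,0],0],[[0.037,-0.013,0],0]]}}

```text
time_s: 25.2
ee_pos: [0.6578, -0.0012, 0.1716]
eef_rot: [3.142, 0.0, 3.088]
force: [0.8, -0.6, -0.6]
grip_width: 0.0006
grip_force: 0.4
```

Run:
```python
from h import *
platen(); look("scene","pics/s4.png")
```

```text
platen under z 0.04647544643179169 646 t 25.25 F [-1.  -0.5  0.2]
redball [0.6705 0.1117 0.1956] ang world 72.7 r 0.072
weight (array([ 380.1, -151.8,   23.1,   23.8,   31. ]), array([ 0.39310568, -0.14062051,  0.06427199]))
t 25.3 ee [ 0.6577 -0.0013  0.1718] F [0.5 0.1 0.2]
```

{"method": "carry_out", "body": {"motion": [[[0.019,-0.004,0],0],[[0.038,-0.007,0],0]]}}

```text
time_s: 25.5
ee_pos: [0.6504, -0.0021, 0.1716]
eef_rot: [3.141, 0.001, 3.088]
force: [7.9, 2.5, -2.0]
grip_width: 0.0003
grip_force: 3.5
```

Run:
```python
from h import *
platen(); look("scene","pics/s4.png")
```

```text
platen under z 0.04593988631077256 665 t 25.55 F [ 3.4  0.1 -1.3]
redball [0.6834 0.1079 0.195 ] ang world 62.0 r 0.0735
weight (array([ 379.7, -152. ,   24.4,   21.4,   22.4]), array([ 0.39194669, -0.14012277,  0.0634688 ]))
t 25.6 ee [ 0.6503 -0.0023  0.1718] F [ 3.3 -1.  -0.6]
```

The force jumped to 8 N with the platen at z 0.046, so the clutch is at first slip. I'll go on about 15° and no more.

{"method": "carry_out", "body": {"motion": [[[0.02,-0.001,0],0],[[0.04,0,0],0],[[0.059,0.003,0],0]]}}

```text
time_s: 25.9
ee_pos: [0.6392, -0.001, 0.1719]
eef_rot: [-3.142, 0.002, 3.088]
force: [7.9, -0.5, -1.1]
grip_width: 0.0001
grip_force: 3.1
```

Run:
```python
from h import *
platen(); look("scene","pics/s4.png")
a=cv2.imread("pics/s4.png")[190:350,230:390]; cv2.imwrite("pics/c4.png",cv2.resize(a,(600,600),interpolation=cv2.INTER_CUBIC))
```

```text
platen under z 0.04582276189223006 647 t 25.95 F [ 4.5 -0.6 -0.6]
redball [0.7018 0.0956 0.1948] ang world 44.9 r 0.0745
weight (array([ 379.5, -151.9,   23.7,   23.3,   18.8]), array([ 0.39306029, -0.14071578,  0.0636291 ]))
t 26.0 ee [ 0.6389 -0.0011  0.172 ] F [ 4.5 -0.9 -0.8]
```

View pics/c4.png

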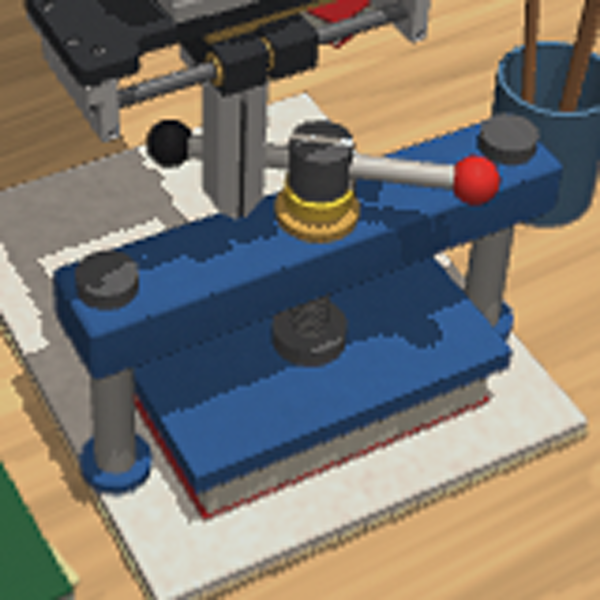

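The picture shows the platen flat on the book, red cover edges square under it. The bar turned 17° more while the platen stood still, so the slip is about 0.3–0.45 rad. I'll back off the bar and lift clear.

{"method": "carry_out", "body": {"motion": [[[-0.02,-0.01,0],0],[[-0.05,-0.025,0],0],[[-0.06,-0.03,-0.05],0],[[-0.06,-0.03,-0.2],0],[[-0.06,-0.03,-0.4],0],[[-0.06,-0.03,-0.6],0],[[-0.06,-0.03,-0.7],0],[[0.2,-0.03,-0.75],0],[[0.5,-0.03,-0.75],0],[[0.8,-0.03,-0.75],0],[[1,-0.03,-0.75],0],[[1,-0.03,-0.75],0]]}}

```text
time_s: 27.2
ee_pos: [0.4354, 0.004, 0.3231]
eef_rot: [-3.142, 0.002, 3.088]
force: [1.7, -0.1, 0.8]
grip_width: 0.0008
grip_force: 0.0
```

Run:
```python
from h import *
platen(); look("scene"); look("top","pics/t5.png"); print(ctrl.get_obs()["joint_vel"].round(3))
a=cv2.imread("pics/t5.png")[90:270,160:400]; cv2.imwrite("pics/c5.png",cv2.resize(a,(800,600),interpolation=cv2.INTER_CUBIC))
```

```text
platen under z 0.04587327689363169 649 t 27.25 F [-0.2  0.2  1.3]
redball [0.7012 0.0963 0.1951] ang world 45.6 r 0.0746
weight (array([ 380.1, -151.6,   22.2,   22.7,   31.5]), array([ 0.39235133, -0.14103306,  0.06353276]))
t 27.3 ee [0.4376 0.0038 0.3234] F [-0.1  0.9 -1.2]
gold [594.8 120.3  21.5   6.1  78.8]
book press xy mm [-10.986788    72.07319698] yaw deg -2.500112934684159
redball [0.6935 0.1009 0.1981] ang world 52.4 r 0.073
weight (array([ 377.3, -148.6,   21.2,   22. ,   43.8]), array([ 0.38877954, -0.13702564,  0.06886817]))
t 27.35 ee [0.4387 0.0037 0.3229] F [-0.4 -0.4  0.4]
[-0.     0.053 -0.027 -0.    -0.006  0.002]
```

View pics/c5.png

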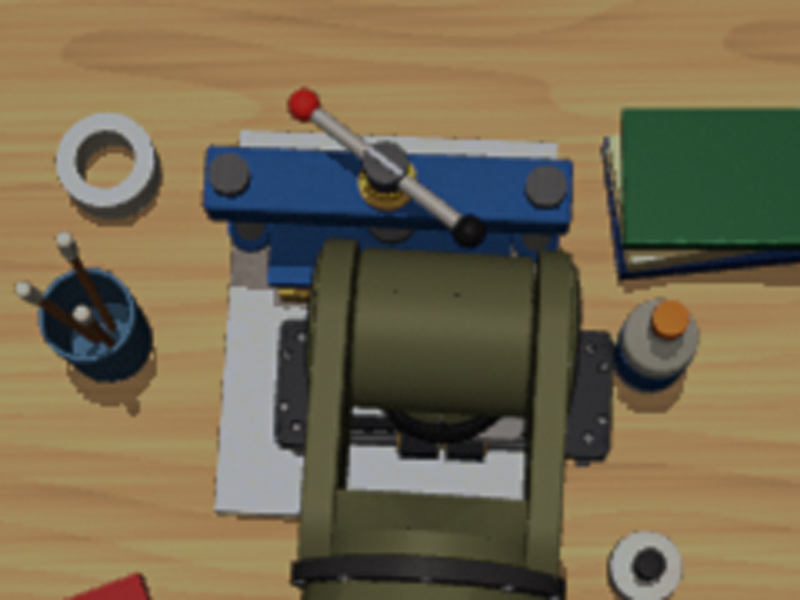

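The robot is clear and the bystanders are where they were. The weight stands on the bench at crop (648,567). Before handing in, one numeric check of the book's spine with the wrist camera.

Run:
```python
from h import *
im,D,i,P,H,c,r=cloud("wrist"); q=1000*(P[:,:2]-PO)@np.c_[ex,ey]
g=(H[:,0]>15)&(H[:,0]<35)&(H[:,1]>110)&(P[:,2]>.022)&(P[:,2]<.06)&(abs(q[:,1])<110)&(q[:,0]>-120)&(q[:,0]<0)
print(g.sum()); 
for a in range(-90,90,20):
    m=g&(q[:,1]>a)&(q[:,1]<a+20)
    if m.sum()>5: print(a+10,np.percentile(q[m,0],[5,50]).round(1))
if g.sum(): print("y",np.percentile(q[g,1],[.5,99.5]))
```

```text
744
0 [-60.2 -59.3]
20 [-60.1 -59.3]
40 [-60.1 -59.3]
60 [-60.1 -59.2]
80 [-60.  -59.2]
y [-9.35857828 87.14294889]
```

```bash
python3 -c "
from station import ctrl
print(ctrl.hand_in())"
```

```text
the job is handed in; nothing more can be done
None
```

The job is handed in, though no verdict was returned: the book is square under the platen (about 5 mm short of centre, 1 mm sideways), the press was stopped at the first clutch slip (about 0.3–0.45 rad, estimated from how far the bar turned), the weight stands on the bench, and the bystanders look unmoved in the last picture.

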